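# Clear the tape spindle into the tray and the dry box

### The job

Clear the leaning tape spindle without bumping the steel guard frame over it: slide the white roll off first and set it down flat in the steel tray, then slide off the orange roll and set it down flat on the floor of the blue dry box beside the canister (put both rolls down in the gripper, do not drop them). Then swing the dry box's lid shut and press it down firmly with the fingers until it is fully home; leave the canister, bottles and beaker where they stand.

Things in the scene. Friction and masses are not known exactly. Their poses are not given: they have to be found in the camera images.
- stand: fixed tape stand, dark steel base plate 170 x 150 x 14 mm with a leaning steel spindle. Origin on the bench, plate centre at its x +10 mm; z up. The spindle leans 30 degrees from vertical to the stand's own -x (its front, roughly towards the robot): axis (-0.5, 0, 0.866) in the stand frame, square to a black flange of 26 mm radius at its root. Nothing stands beside the rolls.
- spindle_root (a point): root of the spindle on its axis, at the top face of the black flange, 90 mm above the bench (stand frame x -20, y 0, z 90 mm); the lower roll rests here
- spindle_tip (a point): free end of the steel spindle, on its axis, 72 mm from the root; the spindle is 20 mm thick, coned over its last 6 mm
- guard_bar (a point): middle of the guard's front bar: level, 12 mm thick, 136 mm long along the stand's y, at stand x +15, z 212 mm. It is the front of an open steel frame of such bars at one height, with a back bar at x +85, side arms at y +-68 and two posts at x +85, y +-68 mm. It blocks a vertical tool over the rolls; a tool leaning along the spindle clears it.
- guard: the guard over the spindle, fixed to the stand, same origin and axes as stand (see guard_bar); not to be bumped
- white_roll: white wound tape roll with a cardboard core, 62 mm outside diameter, 26 mm bore, 32 mm high, about 0.11 kg, rigid. Origin: centre of its lower face; z along its axis. It starts on the spindle on top of the orange roll, its lower face 32 mm up the spindle from the root.
- orange_roll: orange wound tape roll of the same sizes and origin; it starts on the spindle under the white roll, lying on the flange
- tray: fixed open steel tray, 160 x 160 mm, 24 mm high outside, walls and floor 3 mm. Origin: centre of its underside; the sides lie along its x and y. It stands left or right of the stand, the dry box on the other side.
- dry_box: fixed blue open box, 150 (x) x 210 (y) x 65 mm high outside, walls and floor 5 mm (inside 140 x 200 x 60 mm). Origin: centre of its underside. Its lid is hinged along the far (+x) rim.
- lid (a joint): hinge angle of the white lid of the dry box in rad: 0 shut flat on the rim, 1.57 upright, starts open at 1.5 to 1.85. The lid is a plate 152 mm from hinge to free edge, 214 mm wide and 6 mm thick (9 mm in the middle). The hinge has friction of 0.4 N m: the lid stays where it is left and does not fall.
- lid_hinge (a point): middle of the hinge line, at the level of the rim (dry_box frame x +75, y 0, z 65 mm); turns with the lid
- lid_edge (a point): middle of the lid's free edge on its outer face (the upper face when shut), 152 mm from the hinge line
- canister: loose desiccant canister standing in the dry box, aluminium with a green cap, 45 mm diameter, 50 mm high, 0.15 kg; origin: centre of its underside. It stands near the middle of the box's depth, anywhere from y -70 to +70 mm in the box frame; the orange roll goes on the side with more room. Leave it in place.
- amber_bottle: loose amber glass bottle, 52 mm diameter, 110 mm high, origin at its underside; leave it alone
- white_bottle: loose white bottle with red cap, 60 mm diameter, 130 mm high, origin at its underside; leave it alone
- beaker: loose glass beaker, 66 mm diameter, 80 mm high, origin at its underside; leave it alone

How it is judged:
On the way, in this order (a step that is already met when the one before it is completed fails the run):
1. the white roll is lowered to within 15 mm of the tray's floor while the fingers still hold it (z of white_roll in the frame of tray below 0.018 m and horizontal distance between white_roll and tray below 0.068 m and contact force between the fingers and white_roll above 0.5 N), for 0.05 s.
2. the orange roll is lowered to within 15 mm of the dry box's floor while the fingers still hold it (z of orange_roll in the frame of dry_box below 0.02 m and horizontal distance between orange_roll and dry_box below 0.085 m and contact force between the fingers and orange_roll above 0.5 N), for 0.05 s.
3. the lid is shut and the fingers press on it with more than 5 N (value of joint lid below 0.03 rad and contact force between the fingers and lid above 5 N), for 0.05 s.
At the end, for the whole second after the job is handed in: White roll flat (within 7 degrees) on the tray's floor, orange roll flat on the dry box's floor beside the upright canister, lid shut to within 0.03 rad, both rolls at rest (z of white_roll in the frame of tray below 0.008 m and horizontal distance between white_roll and tray below 0.068 m and angle between each of white_roll, orange_roll's own z axis and vertical below 0.12 rad and z of orange_roll in the frame of dry_box below 0.01 m and horizontal distance between orange_roll and dry_box below 0.085 m and value of joint lid below 0.03 rad and angle between canister's own z axis and vertical below 0.15 rad and linear speed of each of white_roll, orange_roll below 0.02 m/s); the robot touches nothing.
It fails at once if the guard is bumped (more than 8 N) (contact force between anything else and guard above 8 N).
It fails at once if the canister is shifted by more than 25 mm or tipped (distance of canister from where it was at the start of the episode above 0.025 m or angle between canister's own z axis and vertical above 0.5 rad).
It fails at once if a bottle or the beaker is shifted by more than 20 mm or tipped (distance of any of amber_bottle, white_bottle, beaker from where it was at the start of the episode above 0.02 m or angle between beaker's own z axis and vertical above 0.4 rad).
It also fails if it takes over 72 s, if anything falls off the work surface, if the arm or the gripper's body presses on something with over 40 N, if the wrist force passes 120 N, or if a joint passes its speed limit or range.

### The arm

A 6-joint arm with a two-finger parallel gripper is mounted at the origin on the work surface. World frame = base frame: x ahead of the robot, y to its left, z up, the work surface at z = 0. Lengths are in m, angles in rad, forces in N, time in s.
With the tool pointing down it reaches from about 0.35 to 0.925 m from the base axis. Payload 6.4 kg.
Tool frame: the origin (TCP) lies on the centre line of the jaws, within the pads' length; the fingertips stand 11 mm ahead of it and the grasp point (between the pads) lies 8 mm behind it; z points along the fingers, y is the line along which they close (so a half turn about z gives the same grasp; the last joint's range is limited). The gripper opens to 85 mm and grips with 20 to 120 N. Pads are 22 mm wide; open, the fingers measure 114 mm over their backs; the gripper's body (76 mm by 85 mm) begins 54 mm behind the grasp point. The pads swing forward as they close: fully open they stand 13 mm farther back than shut.
Start: joints at [-1.438, 0.245, 1.558, -0, 1.339, -0.174], TCP at [0.196, -0.62, 0.242] pointing down, gripper open.
Joint ranges: [-3.13, 3.13], [-1.02, 2.26], [0.13, 2.54], [-0.95, 4.09], [0.21, 2.88], [-2.74, 2.74]. Speed limits (rad/s): [2.57, 2.57, 3.14, 3.14, 3.14, 3.14].

### API

Orientations are given as [roll, pitch, yaw] about the fixed x, y, z axes, in that order (R = Rz(yaw) Ry(pitch) Rx(roll)).
In Python, from workcell import bot gives the robot as it stands.
- The arm moves only by the shell command python3 -m jog 'ROWS' [OPENING] [FORCE]. ROWS is JSON, a list of rows, each a list of 2 entries, a list of its own where there are three numbers: the shift along the tool's x, y, z normalised to -1 to 1, where 1 is 200 mm, then the turn, a rotation vector about the tool's x, y, z normalised to -1 to 1, where 1 is 180 degrees. In form: [[[dx, dy, dz], [ax, ay, az]], ...]. A call has 1 to 5 rows; each row is the pose to reach, as a shift and turn from the pose commanded when the call began, along the tool's axes at that moment, turning the shorter way round; what a row does not reach only later rows make up. A row lasts 1/10 s, in which the tool goes at most 50 mm and 8.59 degrees, less where a joint would pass 70% of its speed; a pose out of reach is approached as far as the arm can. A call with a number of a shift or a turn outside -1 to 1 is refused whole. A call with a gripper value outside its range is refused whole. OPENING is the opening, from -1 (shut) to 1 (fully open), set as the call begins (- or left out, the last holds). The fingers move at their own pace and stop on an object; FORCE is the grip in N (left out, the last holds). Time passes only in rows, so rows that repeat a pose let the fingers close. It gives the time, the measured TCP pose, the force, the opening and the grip force at its end, in the units of the state.
- bot.sense(): the state, without advancing time (a new reading comes with each control period).
- bot.capture(name): name is "scene" or "top" or "wrist"; returns a dict with "image" (420x560x3 uint8, red, green, blue), "z_map" (420x560 float32, m along the optical axis (not along the pixel's ray), 0 where there is no reading), "camera_matrix" (3x3 intrinsics, pixels), "dist" ([k1, k2, p1, p2, k3] as OpenCV has them; the pictures are not rectified), "camera_from_world" (4x4, takes a point from world to camera coordinates). Camera axes: x right, y down, z forward; pixel columns grow to the right and rows downward; lengths in m; the calibration is good to about 2 mm. A picture is of the moment at which its call begins.
- bot.hand_in(): hands the job in; it is judged then, once.
The state is a dict: "time_s": time; "joint_pos": joint angles; "dq": joint speeds; "effort": joint torques, N m; "position": TCP position; "tool_rot": TCP orientation; "contact_force": force on the tool from outside, world axes, zero at the start; "ft_torque": the same for the moment, N m; "opening": finger opening in m; "gripper_force": force on a finger pad.
Only numpy, scipy, OpenCV 4.12 (cv2) and the standard library are available. Lean on these libraries where they do the work, as an engineer would, in place of code of your own. Each camera call takes 0.05 s, during which the arm holds its last target. There are 200 camera calls.

## Working session

There is one attempt and no reset: what is moved stays moved. The work goes in short steps, Python scripts to look and compute and a shell command to move; the robot and the scene stay as the last step left them, time stands still between calls to the robot, and variables do not carry over. Pictures are saved under pics/ and viewed, at most 10 in all, crops included, and the job is handed in when it is done.

```bash
ls; mkdir -p pics; python3 - <<'E'
from workcell import bot
import cv2,numpy as np
print(bot.sense())
a=[]
for n in("scene","top"):
    c=bot.capture(n); np.savez(n+".npz",**c); print(n,c["camera_matrix"],c["dist"],c["camera_from_world"])
    cv2.imwrite(f"pics/{n}0.png",c["image"][:,:,::-1])
E
```

```text
pics
{'time_s': 0.0, 'joint_pos': array([-1.43809125e+00,  2.45825206e-01,  1.55899762e+00, -5.04634617e-06,
        1.33870651e+00, -1.74089945e-01]), 'dq': array([-1.12861380e-03,  1.35954133e-04,  1.65611033e-03, -1.08338357e-03,
       -7.69840456e-05,  2.06052347e-04]), 'effort': array([ 5.26127587e-05, -4.29513466e+01, -3.26122069e+01, -1.37006041e-04,
        5.37848915e-03, -4.87818340e-06]), 'position': array([ 0.19624248, -0.61911096,  0.241182  ]), 'tool_rot': array([-3.13968439e+00, -3.30622110e-04,  3.06795874e-01]), 'contact_force': array([-0.15605195,  0.00423752,  0.51200984]), 'ft_torque': array([ 0.05165233, -0.00227251, -0.02301458]), 'gripper_force': 0.0, 'opening': 0.08572740413401125}
scene [[530.33169378   0.         283.01621623]
 [  0.         530.33169378 202.88142414]
 [  0.           0.           1.        ]] [-0.18130682  0.          0.          0.          0.        ] [[ 0.78479963  0.61964452 -0.0114112  -0.4592672 ]
 [ 0.43208355 -0.56026186 -0.70668979 -0.13710753]
 [-0.44428972  0.54967929 -0.7074315   1.53947692]
 [ 0.          0.          0.          1.        ]]
top [[395.56556434   0.         276.4991883 ]
 [  0.         395.56556434 205.6457493 ]
 [  0.           0.           1.        ]] [-0.05135262  0.          0.          0.          0.        ] [[ 0.01333865 -0.99990637  0.00305465  0.00999884]
 [-0.98849239 -0.01364663 -0.1506538   0.58825678]
 [ 0.15068138 -0.00100998 -0.98858186  0.88137384]
 [ 0.          0.          0.          1.        ]]
```

View pics/scene0.png

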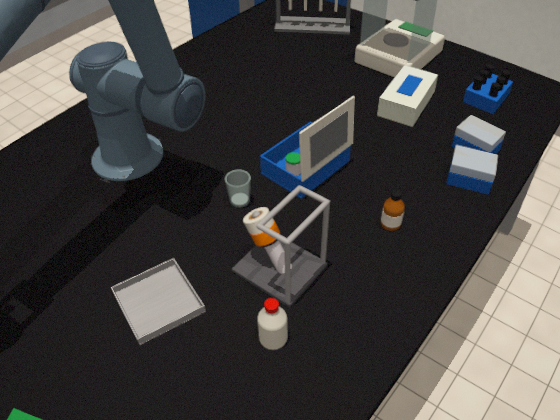

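View pics/top0.png

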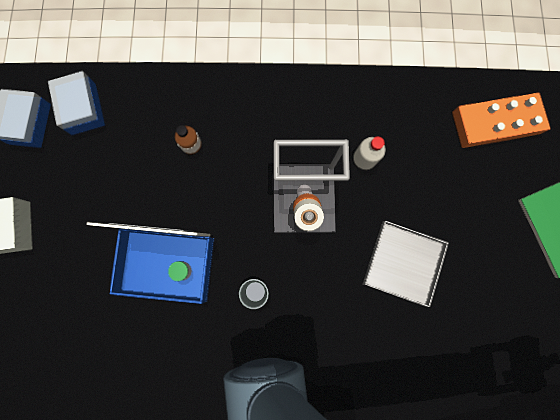

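Top view: tray at right (405,263), the stand in the middle with white roll at (309,216), dry box at left (160,267) with canister at (178,271), beaker (254,293), bottles (187,140) and (370,152). I'll now measure them from the depth maps.

```bash
cat > h.py <<'E'
import numpy as np,cv2
def cloud(c):
    K,D,T,z=c["camera_matrix"],c["dist"],c["camera_from_world"],c["z_map"]
    h,w=z.shape; u,v=np.meshgrid(np.arange(w),np.arange(h))
    n=cv2.undistortPoints(np.stack([u,v],-1).reshape(-1,1,2).astype(float),K,D).reshape(h,w,2)
    P=np.dstack([n,np.ones((h,w))])*z[...,None]
    W=(P-T[:3,3])@T[:3,:3]; W[z<=0]=np.nan
    return W
def ray(c,uv,zp):
    K,D,T=c["camera_matrix"],c["dist"],c["camera_from_world"]
    n=cv2.undistortPoints(np.array(uv,float).reshape(-1,1,2),K,D).reshape(-1,2)
    d=np.c_[n,np.ones(len(n))]@T[:3,:3]; o=-T[:3,:3].T@T[:3,3]
    return o+d*((zp-o[2])/d[:,2])[:,None]
E
python3 - <<'E'
from h import *
np.set_printoptions(precision=4,suppress=True)
def box(W,m): 
    r=cv2.minAreaRect(W[m][:,:2].astype(np.float32)); print(m.sum(),"c",np.array(r[0]),"size",np.array(r[1]),"ang",r[2])
C={n:dict(np.load(n+".npz")) for n in("scene","top")}
for n,c in C.items():
    W=cloud(c); hsv=cv2.cvtColor(c["image"],cv2.COLOR_RGB2HSV).astype(int); H,S,V=hsv[...,0],hsv[...,1],hsv[...,2]
    x,y,z=W[...,0],W[...,1],W[...,2]
    print(n)
    reg=lambda u0,v0,u1,v1:(lambda a:(a.__setitem__((slice(v0,v1),slice(u0,u1)),True),a)[1])(np.zeros(x.shape,bool))
    tr=(reg(105,255,210,345) if n=="scene" else reg(355,215,455,310))
    st=(reg(225,180,335,305) if n=="scene" else reg(268,132,352,236))
    bx=(reg(255,95,360,200) if n=="scene" else reg(80,215,218,308))
    print("tray");box(W,tr&(z>.012)&(z<.035)); box(W,tr&(z>-.005)&(z<.035)&(V>90))
    print("guard");box(W,st&(z>.195)&(z<.225)); print("plate");box(W,st&(z>.008)&(z<.02))
    print("box");box(W,bx&(H>100)&(H<130)&(S>100)&(z>.05)&(z<.08));box(W,bx&(z>.055)&(z<.07))
    m=bx&(z>.085)&(S<80);p=W[m];print("lid",p.min(0),p.max(0));
    q=p-p.mean(0);print("lid normal",np.linalg.svd(q,full_matrices=False)[2][2],"mean",p.mean(0))
    m=bx&(H>45)&(H<85)&(S>100);print("can",m.sum(),np.median(W[m],0),W[m].min(0),W[m].max(0))
    m=st&(z>.12)&(z<.19)&(S<60)&(V>120);print("white",m.sum(),W[m].mean(0))
    if n=="top":
        for k,r in dict(beaker=(235,275,272,312),amber=(172,120,204,158),white=(350,130,390,172)).items():
            m=reg(*r)&(z>.03);print(k,m.sum(),np.median(W[m],0),W[m].min(0),W[m].max(0))
c=C["top"];
E
```

```text
scene
tray
825 c [ 0.4568 -0.2923] size [0.1604 0.1672] ang 70.795654296875
4292 c [ 0.449  -0.2866] size [0.1665 0.1852] ang 71.27542877197266
guard
1053 c [ 0.6537 -0.0471] size [0.0826 0.1508] ang 1.0196727514266968
plate
2955 c [0.5462 0.0182] size [0.2403 0.4035] ang 38.31568145751953
box
537 c [0.4443 0.2784] size [0.2113 0.1549] ang 85.37255859375
562 c [0.4463 0.2804] size [0.2153 0.1588] ang 85.1936264038086
lid [ 0.5018 -0.0312  0.085 ] [0.6863 0.3863 0.2219]
lid normal [ 0.9592  0.2228 -0.1743] mean [0.53   0.2421 0.1632]
can 145 [nan nan nan] [nan nan nan] [nan nan nan]
white 379 [ 0.5601 -0.0586  0.1439]
top
tray
551 c [ 0.4582 -0.2915] size [0.1593 0.1613] ang 71.00811004638672
4314 c [ 0.4589 -0.2981] size [0.1714 0.1658] ang 71.15911102294922
guard
1366 c [ 0.6549 -0.0477] size [0.0834 0.1485] ang 1.4083508253097534
plate
2679 c [ 0.6143 -0.0483] size [0.1691 0.1501] ang 0.8421350717544556
box
887 c [0.4459 0.281 ] size [0.2111 0.1504] ang 85.70075225830078
862 c [0.4459 0.2809] size [0.2111 0.1507] ang 85.77198028564453
lid [0.504  0.168  0.0865] [0.5271 0.3815 0.2191]
lid normal [-0.9898  0.0839 -0.115 ] mean [0.516 0.265 0.204]
can 306 [nan nan nan] [nan nan nan] [nan nan nan]
white 584 [ 0.557  -0.0485  0.1438]
beaker 349 [0.3797 0.0727 0.0748] [0.3568 0.0339 0.0307] [0.4195 0.0977 0.0822]
amber 466 [0.7386 0.2286 0.0757] [0.7218 0.2097 0.03  ] [0.7704 0.259  0.1126]
white 670 [ 0.7088 -0.1933  0.0891] [ 0.6893 -0.2295  0.0303] [ 0.7457 -0.1723  0.1321]
```

```bash
cat >> h.py <<'E'
from scipy.spatial.transform import Rotation as Ro
O=np.array([.6043,-.0483,0]); YS=.018; RS=Ro.from_euler('z',YS)
AX=RS.apply([-.5,0,.8660254]); ROOT=O+RS.apply([-.02,0,.09])
def down(yaw): return Ro.from_euler('z',yaw)*Ro.from_euler('x',np.pi)
LEAN=RS*Ro.from_matrix(np.array([[.8660254,0,.5],[0,-1,0],[.5,0,-.8660254]]).T if 0 else np.array([[.8660254,0,.5],[0,-1,0],[.5,0,-.8660254]]))
def onax(g): return ROOT+AX*(g-.008)   # TCP when the grasp point is g up the spindle
def plan(p,R):
    from workcell import bot
    s=bot.sense(); R0=Ro.from_euler('xyz',s["tool_rot"])
    d=R0.inv().apply(np.array(p)-s["position"])/.2; t=(R0.inv()*R).as_rotvec()/np.pi
    print("pos",s["position"].round(4),"d",d.round(3),"turn",t.round(3),"rows",round(max(np.linalg.norm(d)*4,np.linalg.norm(t)*180/8.59),1))
E
python3 - <<'E'
from h import *
np.set_printoptions(precision=4,suppress=True)
c=dict(np.load("top.npz"));W=cloud(c);hsv=cv2.cvtColor(c["image"],cv2.COLOR_RGB2HSV).astype(int)
m=np.zeros(W.shape[:2],bool);m[225:300,100:210]=1;m&=(hsv[...,0]>45)&(hsv[...,0]<85)&(hsv[...,1]>100)
v,u=np.nonzero(m);print("can",len(u),np.nanmedian(W[m],0));p=ray(c,[u.mean(),v.mean()],.055)[0];print(p)
B=Ro.from_euler('z',-.077);print("can in box",B.inv().apply(p-[.446,.281,0]))
print(LEAN.as_matrix(),onax(.144))
plan([.30,-.40,.32],down(.018))
plan(onax(.144),LEAN)
E
```

```text
can 306 [0.4338 0.2403 0.0538]
[0.4344 0.2398 0.055 ]
can in box [-0.0084 -0.0419  0.055 ]
[[ 0.8659  0.018   0.4999]
 [ 0.0156 -0.9998  0.009 ]
 [ 0.5     0.     -0.866 ]] [ 0.5163 -0.0499  0.2078]
pos [ 0.1963 -0.6192  0.2413] d [ 0.826 -0.889 -0.392] turn [-0.001 -0.     0.092] rows 5.1
pos [ 0.1963 -0.6192  0.2413] d [ 2.385 -2.23   0.172] turn [-0.025  0.165  0.09 ] rows 13.1
```

```bash
python3 -m jog '[[[0.826,-0.889,-0.392],[0,0,0.092]],[[0.826,-0.889,-0.392],[0,0,0.092]],[[0.826,-0.889,-0.392],[0,0,0.092]],[[0.826,-0.889,-0.392],[0,0,0.092]],[[0.826,-0.889,-0.392],[0,0,0.092]]]' 1
python3 -c "
from h import *
plan([.40,-.22,.30],LEAN);plan(onax(.144),LEAN)"
```

```text
time_s: 0.6
position: [0.2984, -0.4026, 0.3192]
tool_rot: [-3.141, 0.0, 0.017]
contact_force: [0.3, 0.6, 1.1]
opening: 0.0854
gripper_force: 0.0
pos [ 0.2984 -0.4026  0.3192] d [ 0.524 -0.904  0.096] turn [-0.     0.167 -0.   ] rows 4.2
pos [ 0.2984 -0.4026  0.3192] d [ 1.12  -1.744  0.558] turn [-0.     0.167 -0.   ] rows 8.6
```

```bash
python3 -m jog '[[[0.524,-0.904,0.096],[0,0.167,0]],[[0.524,-0.904,0.096],[0,0.167,0]],[[0.524,-0.904,0.096],[0,0.167,0]],[[0.524,-0.904,0.096],[0,0.167,0]],[[0.524,-0.904,0.096],[0,0.167,0]]]'
python3 -c "
from h import *
plan(onax(.144),LEAN)"
```

```text
time_s: 1.1
position: [0.3992, -0.2179, 0.2973]
tool_rot: [-3.138, -0.524, 0.019]
contact_force: [-0.2, -0.3, -0.0]
opening: 0.0854
gripper_force: 0.0
pos [ 0.3992 -0.2179  0.2973] d [ 0.296 -0.827  0.691] turn [-0.001 -0.     0.   ] rows 4.5
```

```bash
python3 -m jog '[[[0.296,-0.827,0.691],[0,0,0]],[[0.296,-0.827,0.691],[0,0,0]],[[0.296,-0.827,0.691],[0,0,0]],[[0.296,-0.827,0.691],[0,0,0]],[[0.296,-0.827,0.691],[0,0,0]]]'
python3 - <<'E'
from h import *
from workcell import bot
plan(onax(.144),LEAN);plan(onax(.055),LEAN)
c=bot.capture("wrist");np.savez("wrist.npz",**c);cv2.imwrite("pics/w1.png",c["image"][:,:,::-1])
T=c["camera_from_world"]
for g in(.064,.072):
    X=T[:3,:3]@(ROOT+AX*g)+T[:3,3];print(g,cv2.projectPoints(X.reshape(1,3),np.zeros(3),np.zeros(3),c["camera_matrix"],c["dist"])[0].ravel())
E
```

```text
time_s: 1.6
position: [0.5175, -0.0514, 0.2078]
tool_rot: [-3.14, -0.522, 0.021]
contact_force: [-0.4, -0.2, -0.9]
opening: 0.0854
gripper_force: 0.0
pos [ 0.5175 -0.0514  0.2078] d [-0.005 -0.008 -0.003] turn [-0.001  0.001  0.001] rows 0.0
pos [ 0.5175 -0.0514  0.2078] d [-0.004 -0.006  0.442] turn [-0.001  0.001  0.001] rows 1.8
0.064 [285.03592541 229.04007337]
0.072 [284.9158826  233.41599731]
```

View pics/w1.png

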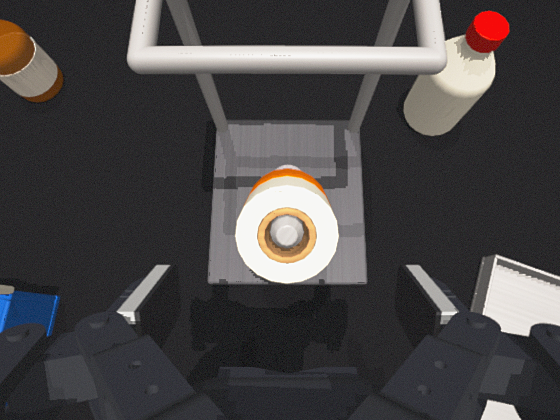

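The wrist view shows the roll ring centred at (287,231), against a projected spindle tip at (285,233) and jaws centred at about u=287, so the tool is aligned. Descending.

```bash
python3 -m jog '[[[-0.003,-0.003,0.15],[0,0,0]],[[-0.003,-0.003,0.25],[0,0,0]],[[-0.003,-0.003,0.35],[0,0,0]],[[-0.003,-0.003,0.442],[0,0,0]],[[-0.003,-0.003,0.442],[0,0,0]]]'
python3 - <<'E'
from h import *
from workcell import bot
plan(onax(.055),LEAN)
c=bot.capture("wrist");np.savez("wrist.npz",**c);cv2.imwrite("pics/w2.png",c["image"][:,:,::-1])
E
```

```text
time_s: 2.15
position: [0.5603, -0.0532, 0.1307]
tool_rot: [-3.14, -0.52, 0.017]
contact_force: [-0.5, 1.0, 0.0]
opening: 0.0853
gripper_force: 0.0
pos [ 0.5603 -0.0532  0.1307] d [ 0.003 -0.02   0.002] turn [-0.     0.001 -0.   ] rows 0.1
```

View pics/w2.png

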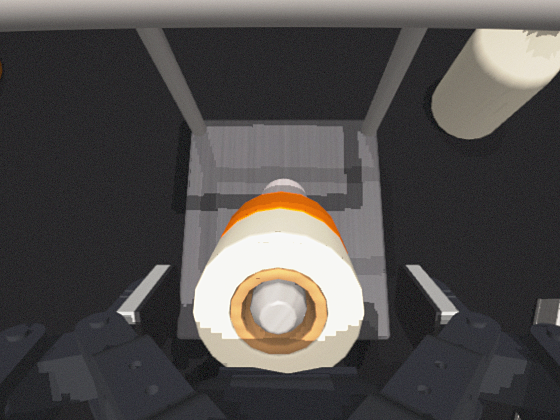

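Jaws are centred at u≈287 and the roll at u≈279, so the tool sits about 4 mm off in y, matching the measured pose. I'll correct that, then grip.

```bash
python3 -m jog '[[[0.002,-0.02,0],[0,0,0]],[[0.002,-0.02,0],[0,0,0]],[[0.002,-0.02,0],[0,0,0]]]'
python3 -c "
from h import *
plan(onax(.055),LEAN)"
```

```text
time_s: 2.5
position: [0.5614, -0.0492, 0.1345]
tool_rot: [3.141, -0.526, 0.018]
contact_force: [0.9, -0.5, -0.3]
opening: 0.0853
gripper_force: 0.0
pos [ 0.5614 -0.0492  0.1345] d [-0.012 -0.001  0.015] turn [ 0.    -0.001  0.   ] rows 0.1
```

```bash
python3 -m jog '[[[0,0,0],[0,0,0]],[[0,0,0],[0,0,0]],[[0,0,0],[0,0,0]],[[0,0,0],[0,0,0]],[[0,0,0],[0,0,0]]]' -1 40
python3 -m jog '[[[0,0,0],[0,0,0]],[[0,0,0],[0,0,0]],[[0,0,0],[0,0,0]]]'
python3 - <<'E'
from h import *
from workcell import bot
plan(onax(.055),LEAN)
c=bot.capture("wrist");np.savez("wrist.npz",**c);cv2.imwrite("pics/w3.png",c["image"][:,:,::-1])
plan(onax(.055),LEAN)
E
```

```text
time_s: 3.0
position: [0.5611, -0.0492, 0.1343]
tool_rot: [3.141, -0.525, 0.018]
contact_force: [-10.2, -1.0, 10.0]
opening: 0.0617
gripper_force: 40.0
time_s: 3.3
position: [0.5611, -0.0492, 0.1343]
tool_rot: [3.141, -0.525, 0.018]
contact_force: [-9.5, -0.0, 8.5]
opening: 0.0615
gripper_force: 40.0
pos [ 0.5611 -0.0492  0.1343] d [-0.01  -0.001  0.015] turn [ 0. -0.  0.] rows 0.1
pos [ 0.5611 -0.0492  0.1343] d [-0.01  -0.001  0.015] turn [ 0. -0.  0.] rows 0.1
```

View pics/w3.png

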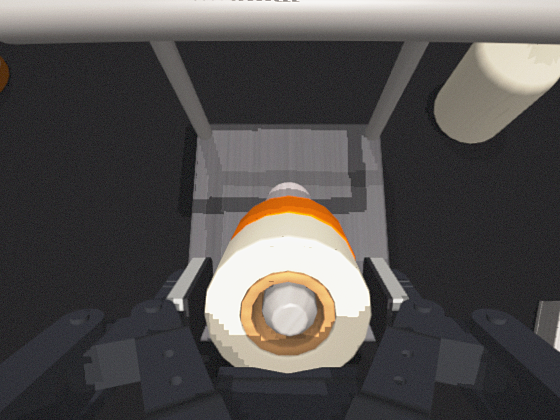

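The jaws hold the white roll cleanly at pads (190,285) and (385,285), with the spindle tip inside its bore. Sliding it off along the axis.

```bash
python3 -m jog '[[[0,0,-0.07],[0,0,0]],[[0,0,-0.14],[0,0,0]],[[0,0,-0.21],[0,0,0]],[[0,0,-0.29],[0,0,0]],[[0,0,-0.37],[0,0,0]]]'
python3 -m jog '[[[0,0,0],[0,0,0]],[[0,0,-0.2],[0,0,0]],[[0,0,-0.4],[0,0,0]],[[0,0,-0.5],[0,0,0]],[[0,0,-0.5],[0,0,0]]]'
python3 - <<'E'
from h import *
plan([.42,-.2,.28],down(.018))
plan([.4575,-.292,.15],down(.018))
E
```

```text
time_s: 3.85
position: [0.5233, -0.0496, 0.1974]
tool_rot: [-3.141, -0.524, 0.018]
contact_force: [-0.6, 0.2, -1.2]
opening: 0.061
gripper_force: 46.2
time_s: 4.35
position: [0.4747, -0.0513, 0.2868]
tool_rot: [3.138, -0.53, 0.019]
contact_force: [-0.2, -0.5, -1.2]
opening: 0.0613
gripper_force: 46.3
pos [ 0.4747 -0.0513  0.2868] d [-0.265  0.739 -0.113] turn [ 0.001 -0.169 -0.   ] rows 3.5
pos [ 0.4747 -0.0513  0.2868] d [-0.44   1.2    0.539] turn [ 0.001 -0.169 -0.   ] rows 5.5
```

```bash
python3 -m jog '[[[-0.265,0.739,-0.113],[0,-0.169,0]],[[-0.265,0.739,-0.113],[0,-0.169,0]],[[-0.265,0.739,-0.113],[0,-0.169,0]],[[-0.265,0.739,-0.113],[0,-0.169,0]],[[-0.265,0.739,-0.113],[0,-0.169,0]]]'
python3 - <<'E'
from h import *
plan([.4575,-.292,.12],down(.018))
E
```

```text
time_s: 4.85
position: [0.4201, -0.2005, 0.2742]
tool_rot: [-3.138, 0.009, 0.017]
contact_force: [0.3, 0.7, -0.8]
opening: 0.0616
gripper_force: 46.2
pos [ 0.4201 -0.2005  0.2742] d [0.187 0.463 0.768] turn [-0.001  0.003 -0.   ] rows 3.7
```

```bash
python3 -m jog '[[[0.187,0.463,0.768],[0,0.003,0]],[[0.187,0.463,0.768],[0,0.003,0]],[[0.187,0.463,0.768],[0,0.003,0]],[[0.187,0.463,0.768],[0,0.003,0]],[[0.187,0.463,0.768],[0,0.003,0]]]'
python3 -m jog '[[[0,0,0],[0,0,0]]]'
python3 - <<'E'
from h import *
plan([.4575,-.292,.024],down(.018))
from workcell import bot
c=bot.capture("scene");W=cloud(c);np.savez("s2.npz",**c)
hsv=cv2.cvtColor(c["image"],cv2.COLOR_RGB2HSV)
x,y,z=np.moveaxis(W,-1,0)
m=(abs(x-.4575)<.04)&(abs(y+.292)<.04)&(z<.16)&(z>.04)&(hsv[...,2]>110)&(hsv[...,1]<80)
print(m.sum(),np.nanpercentile(z[m],[0,1,5,50,95]))
cv2.imwrite("pics/s2.png",cv2.resize(c["image"][180:360,80:260,::-1],None,fx=3,fy=3))
E
```

```text
time_s: 5.35
position: [0.4553, -0.289, 0.1169]
tool_rot: [-3.134, 0.003, 0.017]
contact_force: [-0.8, 1.7, -1.4]
opening: 0.0614
gripper_force: 46.2
time_s: 5.45
position: [0.4572, -0.2898, 0.1221]
tool_rot: [-3.139, -0.002, 0.018]
contact_force: [1.0, 0.7, -1.3]
opening: 0.0613
gripper_force: 46.2
pos [ 0.4572 -0.2898  0.1221] d [0.    0.012 0.49 ] turn [-0.001 -0.001  0.   ] rows 2.0
426 [0.10362061 0.10691025 0.10908703 0.13418627 0.13875296]
```

View pics/s2.png

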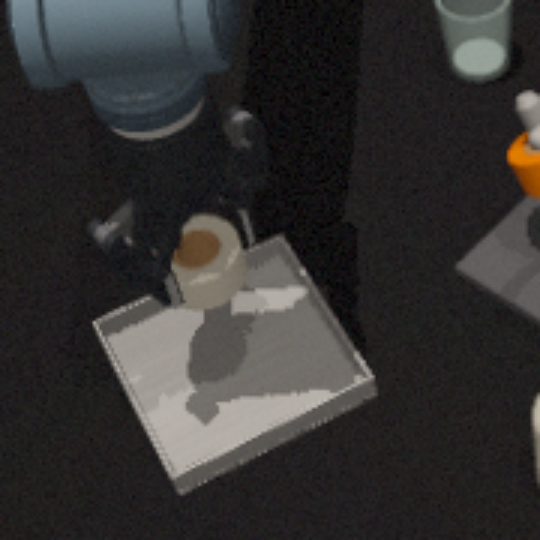

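The roll is held upright over the tray, its lower face at about z=0.104, 18 mm below the TCP as computed. Lowering.

```bash
python3 -m jog '[[[0,0.008,0.2],[0,0,0]],[[0,0.012,0.35],[0,0,0]],[[0,0.012,0.43],[0,0,0]],[[0,0.012,0.48],[0,0,0]],[[0,0.012,0.48],[0,0,0]]]'
python3 -m jog '[[[0,0,0],[0,0,0]],[[0,0,0],[0,0,0]],[[0,0,0],[0,0,0]]]'
python3 - <<'E'
from h import *
plan([.4575,-.292,.021],down(.018))
E
```

```text
time_s: 6.0
position: [0.4581, -0.2932, 0.0276]
tool_rot: [3.141, -0.004, 0.019]
contact_force: [0.6, 0.4, -2.0]
opening: 0.0615
gripper_force: 46.2
time_s: 6.3
position: [0.4586, -0.2944, 0.0285]
tool_rot: [3.14, -0.005, 0.018]
contact_force: [0.8, 0.2, -0.6]
opening: 0.0611
gripper_force: 46.2
pos [ 0.4586 -0.2944  0.0285] d [-0.005 -0.012  0.037] turn [ 0.001 -0.002 -0.   ] rows 0.2
```

```bash
python3 -m jog '[[[0,0,0.015],[0,-0.001,0]],[[0,0,0.03],[0,-0.001,0]],[[0,0,0.035],[0,-0.001,0]],[[0,0,0.035],[0,-0.001,0]],[[0,0,0.035],[0,-0.001,0]]]'
```

```text
time_s: 6.8
position: [0.458, -0.2939, 0.0209]
tool_rot: [-3.141, 0.0, 0.018]
contact_force: [-2.1, 1.9, 7.0]
opening: 0.0612
gripper_force: 46.9
```

```bash
python3 -m jog '[[[0,0,0],[0,0,0]],[[0,0,0],[0,0,0]],[[0,0,0],[0,0,0]],[[0,0,0],[0,0,0]],[[0,0,0],[0,0,0]]]' 1
python3 -m jog '[[[0,0,-0.1],[0,0,0]],[[0,0,-0.3],[0,0,0]],[[0,0,-0.5],[0,0,0]],[[0,0,-0.7],[0,0,0]],[[0,0,-0.9],[0,0,0]]]'
python3 - <<'E'
from h import *
plan([.40,-.2,.30],LEAN)
E
```

```text
time_s: 7.3
position: [0.4578, -0.2937, 0.02]
tool_rot: [-3.141, 0.0, 0.018]
contact_force: [-0.1, 0.6, 0.3]
opening: 0.0854
gripper_force: 0.0
time_s: 7.8
position: [0.4577, -0.2935, 0.2017]
tool_rot: [3.142, -0.0, 0.018]
contact_force: [0.7, -0.3, -0.4]
opening: 0.0851
gripper_force: 0.0
pos [ 0.4577 -0.2935  0.2017] d [-0.28  -0.473 -0.491] turn [ 0.     0.167 -0.   ] rows 3.5
```

```bash
python3 -m jog '[[[-0.28,-0.473,-0.491],[0,0.167,0]],[[-0.28,-0.473,-0.491],[0,0.167,0]],[[-0.28,-0.473,-0.491],[0,0.167,0]],[[-0.28,-0.473,-0.491],[0,0.167,0]],[[-0.28,-0.473,-0.491],[0,0.167,0]]]'
python3 - <<'E'
from h import *
plan(onax(.144),LEAN)
from workcell import bot
c=bot.capture("scene");W=cloud(c)
hsv=cv2.cvtColor(c["image"],cv2.COLOR_RGB2HSV)
x,y,z=np.moveaxis(W,-1,0)
m=(abs(x-.4575)<.045)&(abs(y+.292)<.045)&(z>.030)&(z<.2)
print(m.sum(),np.nanpercentile(z[m],[50,95,99]),W[m&(z>.033)].mean(0))
E
```

```text
time_s: 8.3
position: [0.3987, -0.1996, 0.2987]
tool_rot: [3.138, -0.527, 0.017]
contact_force: [0.8, 0.5, 0.1]
opening: 0.0851
gripper_force: 0.0
pos [ 0.3987 -0.1996  0.2987] d [ 0.291 -0.741  0.693] turn [ 0.001 -0.001 -0.   ] rows 4.2
446 [0.03515026 0.03828878 0.03979124] [ 0.45289118 -0.29417278  0.03565838]
```

White roll lies flat (top face level at z≈0.035). Now the orange one.

```bash
python3 -m jog '[[[0.291,-0.741,0.693],[0,0,0]],[[0.291,-0.741,0.693],[0,0,0]],[[0.291,-0.741,0.693],[0,0,0]],[[0.291,-0.741,0.693],[0,0,0]],[[0.291,-0.741,0.693],[0,0,0]]]'
python3 -m jog '[[[0,0,0],[0,0,0]],[[0,0,0],[0,0,0]],[[0,0,0],[0,0,0]]]'
python3 - <<'E'
from h import *
plan(onax(.060),LEAN)
E
```

```text
time_s: 8.85
position: [0.5178, -0.0453, 0.2028]
tool_rot: [-3.138, -0.516, 0.023]
contact_force: [-0.4, 0.2, -1.0]
opening: 0.0852
gripper_force: 0.0
time_s: 9.15
position: [0.5177, -0.0514, 0.2085]
tool_rot: [3.14, -0.526, 0.016]
contact_force: [1.2, -0.2, 0.8]
opening: 0.0853
gripper_force: 0.0
pos [ 0.5177 -0.0514  0.2085] d [-0.009 -0.009  0.42 ] turn [ 0.001 -0.001 -0.   ] rows 1.7
```

```bash
python3 -m jog '[[[-0.006,-0.007,0.14],[0,0,0]],[[-0.006,-0.007,0.28],[0,0,0]],[[-0.006,-0.007,0.38],[0,0,0]],[[-0.006,-0.007,0.42],[0,0,0]],[[-0.006,-0.007,0.42],[0,0,0]]]'
python3 -m jog '[[[0,0,0],[0,0,0]],[[0,0,0],[0,0,0]],[[0,0,0],[0,0,0]]]'
python3 - <<'E'
from h import *
plan(onax(.027),LEAN)
E
```

```text
time_s: 9.65
position: [0.5582, -0.0488, 0.1341]
tool_rot: [-3.141, -0.524, 0.016]
contact_force: [0.6, 0.6, 0.2]
opening: 0.0854
gripper_force: 0.0
time_s: 9.95
position: [0.5587, -0.0481, 0.1355]
tool_rot: [3.141, -0.527, 0.018]
contact_force: [0.3, -0.2, 0.7]
opening: 0.0855
gripper_force: 0.0
pos [ 0.5587 -0.0481  0.1355] d [-0.003  0.005  0.166] turn [ 0.    -0.001 -0.   ] rows 0.7
```

```bash
python3 -m jog '[[[-0.003,0.004,0.05],[0,-0.001,0]],[[-0.003,0.004,0.1],[0,-0.001,0]],[[-0.003,0.004,0.14],[0,-0.001,0]],[[-0.003,0.004,0.165],[0,-0.001,0]],[[-0.003,0.004,0.165],[0,-0.001,0]]]'
python3 -m jog '[[[0,0,0],[0,0,0]],[[0,0,0],[0,0,0]],[[0,0,0],[0,0,0]]]'
python3 - <<'E'
from h import *
from workcell import bot
plan(onax(.027),LEAN)
c=bot.capture("wrist");cv2.imwrite("pics/w4.png",c["image"][:,:,::-1])
E
```

```text
time_s: 10.45
position: [0.5741, -0.048, 0.1044]
tool_rot: [-3.141, -0.52, 0.018]
contact_force: [-0.9, 0.1, -0.1]
opening: 0.0857
gripper_force: 0.0
time_s: 10.75
position: [0.5745, -0.0483, 0.1058]
tool_rot: [3.141, -0.522, 0.018]
contact_force: [0.2, 0.1, 0.1]
opening: 0.0852
gripper_force: 0.0
pos [ 0.5745 -0.0483  0.1058] d [ 0.003  0.003 -0.002] turn [ 0.  0. -0.] rows 0.0
```

View pics/w4.png

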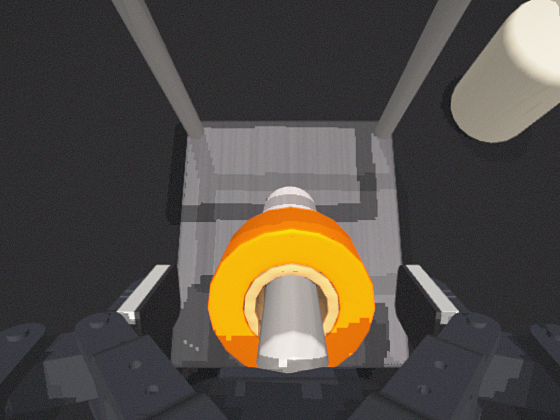

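The wrist view shows the orange roll centred at (291,295), within 1–2 mm of the jaw centre, and the force reads zero. Gripping.

```bash
python3 -m jog '[[[0,0,0],[0,0,0]],[[0,0,0],[0,0,0]],[[0,0,0],[0,0,0]],[[0,0,0],[0,0,0]],[[0,0,0],[0,0,0]]]' -1 40
python3 -m jog '[[[0,0,0],[0,0,0]],[[0,0,0],[0,0,0]]]'
python3 -m jog '[[[0,0,-0.05],[0,0,0]],[[0,0,-0.12],[0,0,0]],[[0,0,-0.19],[0,0,0]],[[0,0,-0.26],[0,0,0]],[[0,0,-0.33],[0,0,0]]]'
python3 -m jog '[[[0,0,-0.07],[0,0,0]],[[0,0,-0.14],[0,0,0]],[[0,0,-0.25],[0,0,0]],[[0,0,-0.4],[0,0,0]],[[0,0,-0.6],[0,0,0]]]'
python3 - <<'E'
from h import *
plan([.42,.10,.30],down(-.077))
E
```

```text
time_s: 11.3
position: [0.5742, -0.0483, 0.106]
tool_rot: [3.142, -0.521, 0.018]
contact_force: [-10.2, 0.1, 8.5]
opening: 0.0614
gripper_force: 40.3
time_s: 11.5
position: [0.5742, -0.0483, 0.106]
tool_rot: [3.142, -0.521, 0.018]
contact_force: [-9.9, -0.4, 8.5]
opening: 0.0614
gripper_force: 40.3
time_s: 12.0
position: [0.5409, -0.0488, 0.1633]
tool_rot: [3.141, -0.521, 0.018]
contact_force: [0.7, 0.3, -0.7]
opening: 0.0611
gripper_force: 45.1
time_s: 12.5
position: [0.4798, -0.0492, 0.2656]
tool_rot: [-3.14, -0.517, 0.017]
contact_force: [0.7, -0.2, 0.0]
opening: 0.0612
gripper_force: 45.1
pos [ 0.4798 -0.0492  0.2656] d [-0.164 -0.752 -0.29 ] turn [-0.008 -0.164  0.03 ] rows 3.5
```

```bash
python3 -m jog '[[[-0.164,-0.752,-0.29],[-0.008,-0.164,0.03]],[[-0.164,-0.752,-0.29],[-0.008,-0.164,0.03]],[[-0.164,-0.752,-0.29],[-0.008,-0.164,0.03]],[[-0.164,-0.752,-0.29],[-0.008,-0.164,0.03]],[[-0.164,-0.752,-0.29],[-0.008,-0.164,0.03]]]'
python3 - <<'E'
from h import *
plan([.4,.22,.30],down(.72))
E
```

```text
time_s: 13.0
position: [0.4219, 0.1013, 0.3014]
tool_rot: [-3.141, -0.006, -0.075]
contact_force: [0.1, -1.1, -0.6]
opening: 0.0611
gripper_force: 45.1
pos [0.4219 0.1013 0.3014] d [-0.154 -0.584  0.006] turn [ 0.001 -0.002 -0.253] rows 5.3
```

```bash
python3 -m jog '[[[-0.154,-0.584,0],[0,-0.002,-0.253]],[[-0.154,-0.584,0],[0,-0.002,-0.253]],[[-0.154,-0.584,0],[0,-0.002,-0.253]],[[-0.154,-0.584,0],[0,-0.002,-0.253]],[[-0.154,-0.584,0],[0,-0.002,-0.253]]]'
python3 - <<'E'
from h import *
plan([.4443,.3243,.28],down(1.494))
E
```

```text
time_s: 13.5
position: [0.3996, 0.2179, 0.2996]
tool_rot: [3.14, 0.001, 0.678]
contact_force: [0.9, 0.7, -1.2]
opening: 0.0615
gripper_force: 45.1
pos [0.3996 0.2179 0.2996] d [ 0.508 -0.274  0.097] turn [ 0.     0.001 -0.26 ] rows 5.4
```

```bash
python3 -m jog '[[[0.508,-0.274,0.097],[0,0,-0.24]],[[0.508,-0.274,0.097],[0,0,-0.24]],[[0.508,-0.274,0.097],[0,0,-0.24]],[[0.508,-0.274,0.097],[0,0,-0.24]],[[0.508,-0.274,0.097],[0,0,-0.24]]]'
python3 -m jog '[[[0,0,0],[0,0,-0.02]],[[0,0,0],[0,0,-0.02]],[[0,0,0],[0,0,-0.02]]]'
python3 - <<'E'
from h import *
from workcell import bot
plan([.4443,.3243,.15],down(1.494))
c=bot.capture("top");W=cloud(c);np.savez("top2.npz",**c)
cv2.imwrite("pics/t2.png",cv2.resize(c["image"][180:360,60:300,::-1],None,fx=3,fy=3))
E
```

```text
time_s: 14.0
position: [0.4457, 0.3235, 0.2797]
tool_rot: [-3.141, 0.003, 1.427]
contact_force: [0.5, -0.1, -1.6]
opening: 0.0609
gripper_force: 45.1
time_s: 14.3
position: [0.4457, 0.3234, 0.2805]
tool_rot: [3.141, 0.002, 1.482]
contact_force: [-0.7, 0.1, -0.5]
opening: 0.0613
gripper_force: 45.1
pos [0.4457 0.3234 0.2805] d [ 0.005 -0.008  0.653] turn [ 0.     0.001 -0.004] rows 2.6
```

View pics/t2.png

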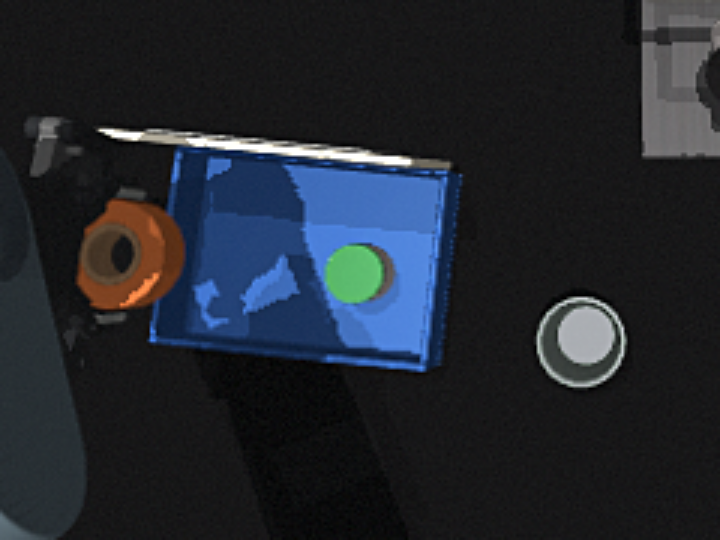

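Top view: roll held upright beside the lid, the canister's green cap at (355,272) in the crop is on the right, the left half of the box is free. The roll's offset to the left is parallax from its height. Lowering.

```bash
python3 -m jog '[[[0.005,-0.008,0.22],[0,0,-0.004]],[[0.005,-0.008,0.44],[0,0,-0.004]],[[0.005,-0.008,0.65],[0,0,-0.004]],[[0.005,-0.008,0.65],[0,0,-0.004]],[[0.005,-0.008,0.65],[0,0,-0.004]]]'
python3 -m jog '[[[0,0,0],[0,0,0]],[[0,0,0],[0,0,0]]]'
python3 - <<'E'
from h import *
plan([.4443,.3243,.034],down(1.494))
E
```

```text
time_s: 14.85
position: [0.4444, 0.3251, 0.1513]
tool_rot: [3.141, 0.002, 1.496]
contact_force: [0.5, 0.3, -0.9]
opening: 0.0611
gripper_force: 45.1
time_s: 15.05
position: [0.446, 0.3261, 0.154]
tool_rot: [3.136, -0.001, 1.497]
contact_force: [0.4, 0.9, -0.7]
opening: 0.0609
gripper_force: 45.1
pos [0.446  0.3261 0.154 ] d [-0.01  -0.011  0.6  ] turn [ 0.002 -0.     0.001] rows 2.4
```

```bash
python3 -m jog '[[[-0.007,-0.007,0.15],[0,0,0]],[[-0.007,-0.007,0.3],[0,0,0]],[[-0.007,-0.007,0.42],[0,0,0]],[[-0.007,-0.007,0.52],[0,0,0]],[[-0.007,-0.007,0.58],[0,0,0]]]'
python3 -m jog '[[[0,0,0],[0,0,0]],[[0,0,0],[0,0,0]],[[0,0,0],[0,0,0]]]'
python3 - <<'E'
from h import *
plan([.4443,.3243,.023],down(1.494))
E
```

```text
time_s: 15.55
position: [0.4432, 0.324, 0.0349]
tool_rot: [3.14, 0.001, 1.497]
contact_force: [-0.2, 0.0, -1.6]
opening: 0.0613
gripper_force: 45.1
time_s: 15.85
position: [0.444, 0.3244, 0.0366]
tool_rot: [3.138, 0.0, 1.497]
contact_force: [0.5, -0.2, -1.1]
opening: 0.0613
gripper_force: 45.1
pos [0.444  0.3244 0.0366] d [-0.     0.001  0.068] turn [0.001 0.    0.001] rows 0.3
```

```bash
python3 -m jog '[[[0,0,0.02],[0.001,0,0]],[[0,0,0.04],[0.001,0,0]],[[0,0,0.055],[0.001,0,0]],[[0,0,0.062],[0.001,0,0]],[[0,0,0.062],[0.001,0,0]]]'
python3 -m jog '[[[0,0,0],[0,0,0]],[[0,0,0],[0,0,0]]]'
```

```text
time_s: 16.35
position: [0.4428, 0.3238, 0.0238]
tool_rot: [-3.138, 0.003, 1.497]
contact_force: [-5.5, -3.0, 13.0]
opening: 0.0613
gripper_force: 46.2
time_s: 16.55
position: [0.4428, 0.3238, 0.0238]
tool_rot: [-3.138, 0.003, 1.497]
contact_force: [-5.3, -3.2, 11.2]
opening: 0.0617
gripper_force: 46.2
```

```bash
python3 -m jog '[[[0,0,0],[0,0,0]],[[0,0,0],[0,0,0]],[[0,0,0],[0,0,0]],[[0,0,0],[0,0,0]],[[0,0,0],[0,0,0]]]' 0.8
python3 -m jog '[[[0,0,-0.1],[0,0,0]],[[0,0,-0.3],[0,0,0]],[[0,0,-0.5],[0,0,0]],[[0,0,-0.75],[0,0,0]],[[0,0,-1],[0,0,0]]]'
python3 -m jog '[[[0,0,-0.25],[0,0,0]],[[0,0,-0.4],[0,0,0]],[[0,0,-0.4],[0,0,0]]]' -1
python3 - <<'E'
from h import *
from workcell import bot
np.set_printoptions(precision=4,suppress=True)
plan([.4443,.3243,.3],down(1.494))
c=bot.capture("scene");W=cloud(c);c2=bot.capture("top");W2=cloud(c2)
np.savez("s3.npz",**c);np.savez("t3.npz",**c2)
B=Ro.from_euler('z',-.077)
for n,w,cc in(("scene",W,c),("top",W2,c2)):
    hsv=cv2.cvtColor(cc["image"],cv2.COLOR_RGB2HSV).astype(int)
    q=B.inv().apply((w-np.array([.446,.281,0])).reshape(-1,3)).reshape(w.shape)
    o=(hsv[...,0]>5)&(hsv[...,0]<22)&(hsv[...,1]>120)&(abs(q[...,0])<.07)&(abs(q[...,1])<.1)&(q[...,2]<.1)
    print(n,"orange",o.sum(),np.nanmedian(q[o],0) if o.any() else 0,np.nanpercentile(q[...,2][o],[5,95]) if o.any() else 0)
    g=(hsv[...,0]>45)&(hsv[...,0]<85)&(hsv[...,1]>100)&(abs(q[...,0])<.07)&(abs(q[...,1])<.1);print("can",np.nanmedian(q[g],0))
    l=(q[...,0]>.03)&(q[...,0]<.13)&(abs(q[...,1])<.11)&(q[...,2]>.1)&(q[...,2]<.225)
    p=q[l]; 
    if len(p)>50:
        for k in np.arange(.1,.22,.02):
            s=p[(p[:,2]>k)&(p[:,2]<k+.02)]; 
            if len(s):print(k,len(s),np.median(s[:,0]),s[:,0].min(),s[:,0].max())
cv2.imwrite("pics/s3.png",cv2.resize(c["image"][60:240,220:420,::-1],None,fx=3,fy=3))
E
```

```text
time_s: 17.05
position: [0.4427, 0.3237, 0.0223]
tool_rot: [-3.139, 0.002, 1.497]
contact_force: [-0.6, 0.1, 0.5]
opening: 0.0768
gripper_force: 0.0
time_s: 17.55
position: [0.4428, 0.3238, 0.2239]
tool_rot: [-3.138, 0.002, 1.497]
contact_force: [0.8, 0.6, 0.2]
opening: 0.0766
gripper_force: 0.0
time_s: 17.85
position: [0.4457, 0.3253, 0.3089]
tool_rot: [3.134, -0.004, 1.497]
contact_force: [0.8, 0.4, -0.2]
opening: 0.0338
gripper_force: 0.0
pos [0.4457 0.3253 0.3089] d [-0.006 -0.007  0.044] turn [ 0.002 -0.001  0.001] rows 0.2
scene orange 0 0 0
can [-0.0099 -0.0444  0.056 ]
0.1 323 0.07824582098819553 0.06890684134204 0.08283612426330034
0.12000000000000001 335 0.0772521406281476 0.06831167573667277 0.08282393884678185
0.14 334 0.07615722300475175 0.06843288595539188 0.08116781786177274
0.16000000000000003 357 0.07491542838843723 0.06723632472633148 0.0807991337094837
0.18000000000000002 413 0.07230242443302166 0.06545466273395004 0.07876302272652747
0.2 420 0.06979588379917721 0.06323503953049761 0.07367649884657487
top orange 466 [-0.0056  0.0337  0.0353] [0.0183 0.0385]
can [-0.0084 -0.0416  0.0537]
0.1 7 0.07799022547690339 0.0745125111857178 0.08045387023867898
0.12000000000000001 8 0.07627635035544594 0.07281031796620333 0.08007038851229746
0.14 9 0.07574083810798071 0.07111138884969866 0.07923843886611989
0.16000000000000003 8 0.07234574041545835 0.06934183202435411 0.07738398581282016
0.18000000000000002 120 0.07532787395864149 0.06804988890403992 0.07694821729206036
0.2 357 0.06922496323973501 0.06623971504038079 0.07237608947317933
```

View pics/s3.png

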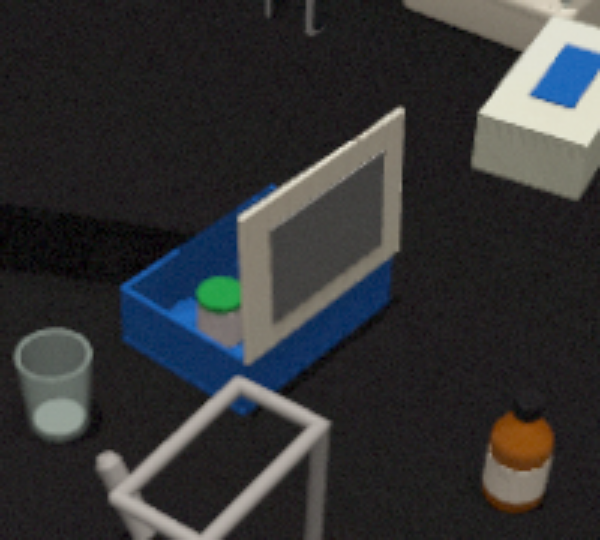

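The orange roll is at box (−6, 34) mm by the top view with its top face at z=38 mm, and the canister has not moved. The lid leans inward at about 1.48 rad. Next I'll go behind the lid with closed fingers.

```bash
cat >> h.py <<'E'
BX=Ro.from_euler('z',-.077);BC=np.array([.446,.281,0])
def lidpt(th,r=.12,h=.0145,off=.0075,y=0):
    return BC+BX.apply([.075-r*np.cos(th)+off*np.sin(th)+h,y,.065+r*np.sin(th)+off*np.cos(th)+.011])
E
python3 -c "
from h import *
plan(BC+BX.apply([.135,0,.31]),down(1.494))"
```

```text
pos [0.4436 0.3242 0.3027] d [-0.217  0.703 -0.037] turn [-0.001  0.     0.001] rows 2.9
```

```bash
python3 -m jog '[[[-0.07,0.23,-0.037],[0,0,0]],[[-0.14,0.46,-0.037],[0,0,0]],[[-0.217,0.703,-0.037],[0,0,0]],[[-0.217,0.703,-0.037],[0,0,0]],[[-0.217,0.703,-0.037],[0,0,0]]]' -1 60
python3 -m jog '[[[0,0,0.2],[0,0,0]],[[0,0,0.4],[0,0,0]],[[0,0,0.56],[0,0,0]],[[0,0,0.56],[0,0,0]],[[0,0,0.56],[0,0,0]]]'
python3 - <<'E'
from h import *
for t in(1.52,1.4,1.2,1.0,.8,.6,.4,.2,0.,-.05):print(t,end=" ");plan(lidpt(t),down(1.494))
E
```

```text
time_s: 18.45
position: [0.5803, 0.2696, 0.3062]
tool_rot: [-3.134, 0.003, 1.495]
contact_force: [-1.2, -0.2, -0.1]
opening: -0.0003
gripper_force: 0.0
time_s: 18.95
position: [0.5792, 0.271, 0.1975]
tool_rot: [-3.138, 0.002, 1.498]
contact_force: [-0.7, 0.1, 0.6]
opening: -0.0002
gripper_force: 0.0
1.52 pos [0.5792 0.271  0.1975] d [-0.    -0.213  0.007] turn [-0.001  0.001  0.001] rows 0.9
1.4 pos [0.5792 0.271  0.1975] d [ 0.    -0.285  0.011] turn [-0.001  0.001  0.001] rows 1.1
1.2 pos [0.5792 0.271  0.1975] d [ 0.001 -0.403  0.036] turn [-0.001  0.001  0.001] rows 1.6
1.0 pos [0.5792 0.271  0.1975] d [ 0.001 -0.513  0.085] turn [-0.001  0.001  0.001] rows 2.1
0.8 pos [0.5792 0.271  0.1975] d [ 0.002 -0.611  0.154] turn [-0.001  0.001  0.001] rows 2.5
0.6 pos [0.5792 0.271  0.1975] d [ 0.002 -0.693  0.241] turn [-0.001  0.001  0.001] rows 2.9
0.4 pos [0.5792 0.271  0.1975] d [ 0.003 -0.757  0.342] turn [-0.001  0.001  0.001] rows 3.3
0.2 pos [0.5792 0.271  0.1975] d [ 0.003 -0.799  0.455] turn [-0.001  0.001  0.001] rows 3.7
0.0 pos [0.5792 0.271  0.1975] d [ 0.003 -0.818  0.573] turn [-0.001  0.001  0.001] rows 4.0
-0.05 pos [0.5792 0.271  0.1975] d [ 0.003 -0.819  0.603] turn [-0.001  0.001  0.001] rows 4.1
```

```bash
python3 -m jog '[[[0,-0.12,0.005],[0,0,0]],[[0,-0.213,0.007],[0,0,0]],[[0,-0.285,0.011],[0,0,0]],[[0,-0.345,0.023],[0,0,0]],[[0,-0.403,0.036],[0,0,0]]]'
python3 -m jog '[[[0,-0.05,0.024],[0,0,0]],[[0,-0.11,0.049],[0,0,0]],[[0,-0.16,0.083],[0,0,0]],[[0,-0.208,0.118],[0,0,0]],[[0,-0.25,0.16],[0,0,0]]]'
python3 - <<'E'
from h import *
for t in(.7,.6,.4,.2,0.,-.05):print(t,end=" ");plan(lidpt(t),down(1.494))
E
```

```text
time_s: 19.45
position: [0.501, 0.2771, 0.1938]
tool_rot: [3.138, -0.001, 1.497]
contact_force: [2.6, 1.2, 2.9]
opening: -0.0002
gripper_force: 1.5
time_s: 19.95
position: [0.4489, 0.28, 0.158]
tool_rot: [-3.138, 0.002, 1.497]
contact_force: [1.1, 0.9, 3.4]
opening: -0.0006
gripper_force: 1.5
0.7 pos [0.4489 0.28   0.158 ] d [ 0.004 -0.002 -0.005] turn [-0.001  0.001  0.001] rows 0.0
0.6 pos [0.4489 0.28   0.158 ] d [ 0.004 -0.041  0.04 ] turn [-0.001  0.001  0.001] rows 0.2
0.4 pos [0.4489 0.28   0.158 ] d [ 0.005 -0.105  0.142] turn [-0.001  0.001  0.001] rows 0.7
0.2 pos [0.4489 0.28   0.158 ] d [ 0.005 -0.147  0.254] turn [-0.001  0.001  0.001] rows 1.2
0.0 pos [0.4489 0.28   0.158 ] d [ 0.005 -0.166  0.373] turn [-0.001  0.001  0.001] rows 1.6
-0.05 pos [0.4489 0.28   0.158 ] d [ 0.005 -0.167  0.403] turn [-0.001  0.001  0.001] rows 1.7
```

Lid is following with about 3 N. Continuing.

```bash
python3 -m jog '[[[0,-0.041,0.045],[0,0,0]],[[0,-0.075,0.09],[0,0,0]],[[0,-0.105,0.145],[0,0,0]],[[0,-0.127,0.2],[0,0,0]],[[0,-0.147,0.255],[0,0,0]]]'
python3 -m jog '[[[0,-0.01,0.03],[0,0,0]],[[0,-0.015,0.06],[0,0,0]],[[0,-0.018,0.085],[0,0,0]],[[0,-0.018,0.1],[0,0,0]],[[0,-0.018,0.1],[0,0,0]]]'
```

```text
time_s: 20.45
position: [0.4197, 0.282, 0.1065]
tool_rot: [-3.138, 0.002, 1.497]
contact_force: [-0.3, -0.1, 3.6]
opening: 0.0002
gripper_force: 1.3
time_s: 20.95
position: [0.4166, 0.2821, 0.0872]
tool_rot: [-3.138, 0.002, 1.497]
contact_force: [-0.2, -0.1, 0.1]
opening: 0.0
gripper_force: 0.0
```

```bash
python3 -m jog '[[[0,0,0.01],[0,0,0]],[[0,0,0.02],[0,0,0]],[[0,0,0.02],[0,0,0]]]'
python3 -m jog '[[[0,0,0.01],[0,0,0]],[[0,0,0.02],[0,0,0]],[[0,0,0.02],[0,0,0]]]'
```

```text
time_s: 21.25
position: [0.4169, 0.2823, 0.0837]
tool_rot: [-3.139, 0.002, 1.497]
contact_force: [0.1, -0.7, 0.6]
opening: 0.0002
gripper_force: 0.0
time_s: 21.55
position: [0.4171, 0.2824, 0.0819]
tool_rot: [-3.138, 0.003, 1.497]
contact_force: [-8.5, -4.0, 17.1]
opening: -0.0001
gripper_force: 9.0
```

```bash
python3 -m jog '[[[0,0,0.01],[0,0,0]],[[0,0,0.015],[0,0,0]],[[0,0,0.015],[0,0,0]],[[0,0,0.015],[0,0,0]]]'
python3 -m jog '[[[0,0,-0.1],[0,0,0]],[[0,0,-0.3],[0,0,0]],[[0,0,-0.55],[0,0,0]],[[0,0,-0.8],[0,0,0]],[[0,0,-0.9],[0,0,0]]]'
python3 - <<'E'
from h import *
from workcell import bot
np.set_printoptions(precision=4,suppress=True)
c=bot.capture("scene");c2=bot.capture("top")
for w,cc in((cloud(c),c),(cloud(c2),c2)):
    q=BX.inv().apply((w-BC).reshape(-1,3));s=cv2.cvtColor(cc["image"],cv2.COLOR_RGB2HSV).reshape(-1,3)
    m=(abs(q[:,0])<.08)&(abs(q[:,1])<.105)&(q[:,2]>.045)&(q[:,2]<.11)&(s[:,2]>90)
    p=q[m];A=np.c_[p[:,:2],np.ones(len(p))];print(len(p),np.linalg.lstsq(A,p[:,2],rcond=None)[0],p[:,0].min(),p[:,0].max())
    t=(abs(w[...,0]-.4575)<.045)&(abs(w[...,1]+.292)<.045)&(w[...,2]>.03)&(w[...,2]<.06);print("white top",w[t].mean(0))
cv2.imwrite("pics/end.png",c["image"][:,:,::-1]);print(bot.sense()["position"],bot.sense()["contact_force"])
E
```

```text
time_s: 21.95
position: [0.4173, 0.2825, 0.0816]
tool_rot: [-3.137, 0.004, 1.498]
contact_force: [-16.8, -8.4, 39.6]
opening: 0.0002
gripper_force: 19.9
time_s: 22.45
position: [0.4194, 0.2834, 0.2626]
tool_rot: [3.136, -0.002, 1.497]
contact_force: [0.9, -0.2, -0.3]
opening: -0.0003
gripper_force: 0.0
2320 [-0.0392 -0.0048  0.0711] -0.07994602381050885 0.07662518168422724
white top [ 0.4531 -0.2949  0.035 ]
4035 [0.003  0.0024 0.0707] -0.07678587337172178 0.07581068495271011
white top [ 0.4524 -0.2922  0.0333]
[0.4194 0.2833 0.2611] [ 0.0028 -0.8072 -0.5862]
```

View pics/end.png

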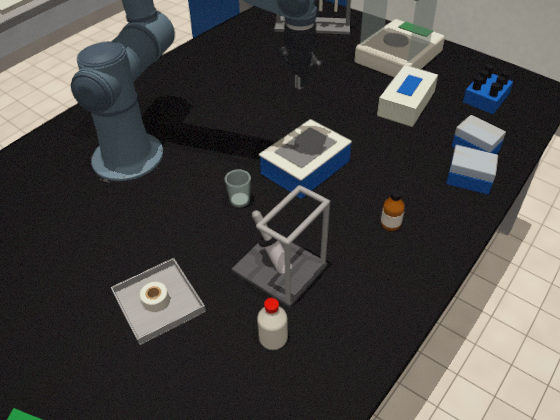

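The lid is shut at (305,152), with a level top face (top-view slope 0.003). The white roll is flat in the tray at (153,295), and the bottles and beaker look undisturbed. Handing in.

```bash
python3 -c "
from workcell import bot
print(bot.hand_in())"
```

```text
the job is handed in; nothing more can be done
None
```

Job handed in at about 22.5 s (no verdict was returned): white roll flat in the tray, orange roll set down in the dry box beside the unmoved canister, lid shut and pressed home with about 40 N, and nothing else appeared disturbed in the last picture.

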